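Unhook a keyhole-hung parts bin

ROBOT

A 6-joint arm with a two-finger parallel gripper is mounted at the origin on a cart in front of the work surface, level with it; the furniture and walls round the work are solid. World frame = base frame: x ahead of the robot, y to its left, z up, the work surface at z = 0. Lengths are in m, angles in rad, forces in N, time in s.
With the tool pointing down it reaches from about 0.275 to 0.875 m from the base axis. Payload 12.5 kg.
Tool frame: the origin (TCP) lies at the very end of the fingers, on their centre line; the grasp point (between the pads) lies 19 mm behind it; z points along the fingers, y is the line along which they close (so a half turn about z gives the same grasp; the last joint's range is limited). The gripper opens to 85 mm and grips with 20 to 120 N. Pads are 22 mm wide; open, the fingers measure 114 mm over their backs; the gripper's body (76 mm by 85 mm) begins 54 mm behind the grasp point. The pads swing forward as they close: fully open they stand 13 mm farther back than shut.
Start: joints at [-1.32, 0.351, 1.652, -0, 1.139, -0.085], TCP at [0.181, -0.519, 0.231] pointing down, gripper open.
Joint ranges: [-2.75, 2.75], [-0.79, 2.1], [0.01, 2.65], [-1.57, 4.71], [0.07, 3.14], [-2.87, 2.87]. Speed limits (rad/s): [2.22, 2.22, 2.79, 3.14, 3.14, 3.14].

INTERFACE

Orientations are given as a 3x3 rotation matrix whose columns are the frame's x, y, z axes.
In Python, from bench import ctrl, capture, calibration gives the robot as it stands. The module is installed in compiled form; this text tells all that it offers.
- The arm moves only by the shell command python3 -m inch 'ROWS' [FORCE]. ROWS is JSON, a list of rows, each a list of 3 entries, a list of its own where there are three numbers: the closure, from 0 (fully open) to 1 (shut), then the shift along the tool's x, y, z in mm, then the turn, a rotation vector about the tool's x, y, z in degrees. A call has 1 to 8 rows; each row is the pose to reach, as a shift and turn from the pose commanded when the call began, along the tool's axes at that moment; what a row does not reach only later rows make up. A row lasts 1/10 s, in which the tool goes at most 50 mm and 8.59 degrees, less where a joint would pass 70% of its speed; a pose out of reach is approached as far as the arm can. A call with a gripper value outside its range is refused whole. The fingers move at their own pace and stop on an object; FORCE is the grip in N (left out, the last holds). Time passes only in rows, so rows that repeat a pose let the fingers close. It gives the time, the measured TCP pose, the force, the opening and the grip force at its end, in the units of the state.
- ctrl.read_state(): the state, without advancing time (a new reading comes with each control period).
- capture(name): name is "side" or "top"; returns (picture, depth): 400x640x3 uint8, red, green, blue; 400x640 float32, m along the optical axis (not along the pixel's ray), 0 where there is no reading.
- calibration(name): a dict with "mtx" (3x3 intrinsics, pixels), "origin" and "attitude" of the camera in the world. Camera axes: x right, y down, z forward; pixel columns grow to the right and rows downward; lengths in m; the calibration is good to about 2 mm. A picture is of the moment at which its call begins. calibration takes no time and is no camera call.
- ctrl.finish_job(): hands the job in; it is judged then, once.
The state is a dict: "clock": time; "qpos": joint angles; "dq": joint speeds; "joint_torque": joint torques, N m; "tcp_pos": TCP position; "orientation": TCP orientation; "ft_force": force on the tool from outside, world axes, zero at the start; "ft_torque": the same for the moment, N m; "finger_gap": opening from 0.0 (shut) to 1.0 (fully open); "grasp_force": force on a finger pad.
Only numpy, scipy, OpenCV 4.12 (cv2) and the standard library are available. Lean on these libraries where they do the work, as an engineer would, in place of code of your own. Each camera call takes 0.05 s, during which the arm holds its last target. There are 200 camera calls.

TASK

Take the blue parts bin with the solder spool down from the upright panel: lift it on its screw until the wide part of its keyhole clears the screw head, draw it off, and set it down (do not drop it) standing upright in the middle of the green mat. Leave the yellow bin hanging where it is.

Things in the scene. Friction and masses are not known exactly. Their poses are not given: they have to be found in the camera images.
- blue_bin: Blue parts bin holding a red-rimmed solder spool (fixed in it); 72 x 72 mm in plan, walls 45 mm high, 0.17-0.34 kg. Origin: centre of its underside, 40 mm above the table when hung. z up; x points from its front squarely into the panel, y along the panel. Its back plate (x = 31 to 36 mm, 118 mm high) hangs by a keyhole: 10 mm slot over the screw's shank, 36 mm wide opening below the slot.
- blue_bin_tab (a point): Grip point: middle of the upright tab on top of the blue bin's back plate, 150 mm above the underside and 33.5 mm behind (bin +x) the origin; same axes. Tab: 14 mm along x, 30 mm wide along y, from 118 to 170 mm above the underside; pinch its 30 mm width from above. The panel's top edge is 148 mm above the table (the hung grip point is at 190 mm), so all round the tab is free.
- yellow_bin: The other bin: same shape, size, axes and keyhole, but yellow, with a copper coil and a capacitor in it, 150 mm along the panel; which hangs left varies. Both screws: head 16 mm across, its face 14 mm off the panel. A bin raised 32 mm (22 to 42 will do) has its opening level with the head, 10 mm to spare each side; drawn along its own -x it is free after 20 mm. Panel foot: 12 mm high.
- mat_center (a point): Middle of the upper face of the green square mat, 180 x 180 mm, 3 mm thick, lying on the table; z up.

How it is judged:
By the outcome, as a careful person would: the job done as asked, in the order asked, and still so for the second after the job is handed in, with the robot touching nothing.
It also fails if it takes over 40 s, if anything falls off the work surface, if the arm or the gripper's body presses on something with over 40 N, if the wrist force passes 120 N, or if a joint passes its speed limit or range.

## Working session

There is one attempt and no reset: what is moved stays moved. The work goes in short steps, Python scripts to look and compute and a shell command to move; the robot and the scene stay as the last step left them, time stands still between calls to the robot, and variables do not carry over. Pictures are saved under pics/ and viewed, at most 10 in all, crops included, and the job is handed in when it is done.

```bash
mkdir -p pics; python3 - <<'E'
from bench import ctrl,capture,calibration
import cv2,numpy as np
for n in("side","top"):
    p,d=capture(n); cv2.imwrite(f"pics/{n}0.png",p[:,:,::-1]); np.savez(f"{n}0.npz",p=p,d=d)
    c=calibration(n); print(n,{k:np.round(v,4).tolist() for k,v in c.items()})
s=ctrl.read_state();print(s["clock"],s["tcp_pos"],np.round(s["orientation"],3).tolist(),s["finger_gap"])
E
```

```text
side {'mtx': [[475.9249, 0.0, 315.5819], [0.0, 475.9249, 196.4354], [0.0, 0.0, 1.0]], 'origin': [0.4682, 0.812, 0.7809], 'attitude': [[-0.9994, -0.0039, 0.0355], [-0.0312, 0.5755, -0.8172], [-0.0173, -0.8178, -0.5753]]}
top {'mtx': [[477.0422, 0.0, 316.1709], [0.0, 477.0422, 197.808], [0.0, 0.0, 1.0]], 'origin': [0.3286, -0.1156, 1.2228], 'attitude': [[0.0179, -0.9848, 0.1725], [-0.9998, -0.0179, 0.0015], [0.0016, -0.1725, -0.985]]}
0.1 [ 0.1811846  -0.51899129  0.23082651] [[0.944, 0.33, -0.0], [0.33, -0.944, 0.001], [0.0, -0.001, -1.0]] 1.0007592799604463
```

View pics/side0.png

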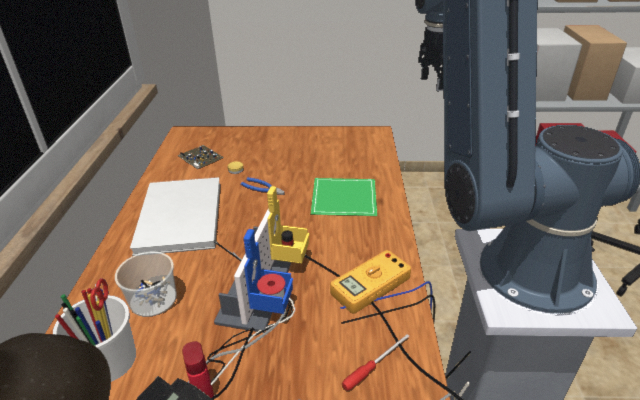

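View pics/top0.png

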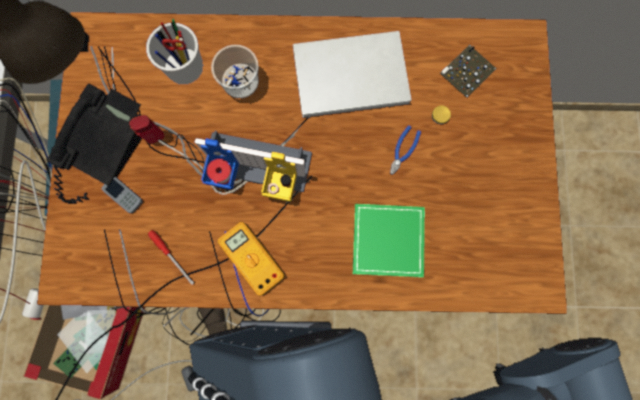

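The side view shows the blue bin at about (268,285), the yellow bin at (285,240) and the mat at (344,196). In the top view, blue is at (219,170), yellow at (280,178) and the mat at (389,240). Next I'll measure these from the colour masks.

```bash
cat > h.py <<'E'
from bench import ctrl,capture,calibration
import cv2,numpy as np
R={"blue":((105,130,60),(125,255,255)),"green":((50,100,60),(80,255,255)),"yellow":((22,150,80),(32,255,255))}
def cloud(n,p,d):
    c=calibration(n);K=np.array(c["mtx"]);v,u=np.mgrid[:400,:640]
    r=np.stack([(u-K[0,2])/K[0,0],(v-K[1,2])/K[1,1],np.ones(u.shape)],-1)
    return (r*d[...,None])@np.array(c["attitude"]).T+np.array(c["origin"])
def mask(p,col):
    return cv2.inRange(cv2.cvtColor(p,cv2.COLOR_RGB2HSV),*map(np.array,R[col]))>0
E
python3 - <<'E'
from h import *
for n in("side","top"):
    f=np.load(f"{n}0.npz");p,d=f["p"],f["d"];W=cloud(n,p,d)
    g=mask(p,"green")&(d>0)
    cs=max(cv2.findContours(g.astype(np.uint8),0,2)[0],key=cv2.contourArea)
    m=np.zeros(g.shape,np.uint8);cv2.drawContours(m,[cs],-1,1,-1);q=W[(m>0)&(d>0)]
    b=cv2.minAreaRect((q[:,:2]*1000).astype(np.float32));print(n,"mat",b,q[:,2].mean())
    for col in("blue","yellow"):
        m=mask(p,col)&(d>0)&(W[...,0]>.3)&(W[...,0]<.65)&(W[...,1]<.4)&(W[...,1]>-.1)&(W[...,2]>.03)
        q=W[m]*1000;t=q[q[:,2]>165]
        print(n,col,len(q),"zrange",np.percentile(q[:,2],[1,99]).round())
        for a in ((85,95),(165,195),(195,225)):
            t=q[(q[:,2]>a[0])&(q[:,2]<a[1])]
            if len(t)>4: print("  z",a,len(t),np.percentile(t,[3,50,97],axis=0).round().tolist())
    # panel white top
    hsv=cv2.cvtColor(p,cv2.COLOR_RGB2HSV)
    m=(hsv[...,1]<50)&(hsv[...,2]>150)&(W[...,2]>.135)&(W[...,2]<.16)&(W[...,0]>.4)&(W[...,0]<.65)&(W[...,1]>-.1)&(W[...,1]<.4)
    q=W[m]*1000
    if len(q)>5:
        l=cv2.fitLine(q[:,:2].astype(np.float32),cv2.DIST_HUBER,0,.01,.01).ravel();print("panel",len(q),l,np.degrees(np.arctan2(l[0],l[1])),np.percentile(q,[2,98],axis=0).round().tolist())
E
```

```text
side mat ((435.913818359375, -299.02215576171875), (187.5479278564453, 179.15504455566406), 88.02005004882812) 0.0030280357534638613
side blue 1497 zrange [ 43. 210.]
  z (85, 95) 102 [[568.0, 90.0, 85.0], [620.0, 114.0, 87.0], [632.0, 166.0, 94.0]]
  z (165, 195) 123 [[619.0, 113.0, 166.0], [623.0, 135.0, 179.0], [633.0, 138.0, 194.0]]
  z (195, 225) 115 [[619.0, 112.0, 196.0], [625.0, 129.0, 208.0], [633.0, 137.0, 211.0]]
side yellow 1576 zrange [ 33. 208.]
  z (85, 95) 52 [[539.0, -53.0, 85.0], [594.0, -7.0, 86.0], [605.0, 21.0, 93.0]]
  z (165, 195) 89 [[591.0, -30.0, 166.0], [597.0, -13.0, 181.0], [605.0, -9.0, 194.0]]
  z (195, 225) 64 [[592.0, -35.0, 196.0], [597.0, -15.0, 205.0], [605.0, -10.0, 211.0]]
panel 283 [1.7944957e-01 9.8376715e-01 6.3047717e+02 8.3776939e+01] 10.337701 [[611.0, -26.0, 139.0], [649.0, 174.0, 150.0]]
top mat ((437.64825439453125, -301.31524658203125), (179.521484375, 179.59713745117188), 88.1866455078125) 0.003984038625390209
top blue 672 zrange [ 43. 213.]
  z (85, 95) 66 [[563.0, 86.0, 85.0], [614.0, 110.0, 88.0], [630.0, 163.0, 93.0]]
  z (165, 195) 44 [[619.0, 105.0, 167.0], [621.0, 118.0, 181.0], [624.0, 132.0, 194.0]]
  z (195, 225) 91 [[619.0, 105.0, 198.0], [625.0, 117.0, 210.0], [632.0, 131.0, 215.0]]
top yellow 1019 zrange [ 35. 212.]
  z (85, 95) 84 [[535.0, -59.0, 85.0], [579.0, -37.0, 87.0], [604.0, 16.0, 94.0]]
  z (165, 195) 38 [[592.0, -41.0, 167.0], [594.0, -27.0, 181.0], [597.0, -14.0, 192.0]]
  z (195, 225) 81 [[592.0, -40.0, 198.0], [597.0, -29.0, 210.0], [606.0, -16.0, 214.0]]
panel 412 [1.7730139e-01 9.8415661e-01 6.2318842e+02 3.7387474e+01] 10.212613 [[599.0, -80.0, 142.0], [647.0, 166.0, 153.0]]
```

```bash
cat >> h.py <<'E'
from scipy.spatial.transform import Rotation as Ro
def go(x,y,z,yaw):
    "tool shift mm and turn deg from the measured pose to tool-down pose with tool x at yaw deg"
    s=ctrl.read_state();O=np.array(s["orientation"]);T=np.array(s["tcp_pos"])*1000
    D=Ro.from_euler("z",yaw,degrees=True).as_matrix()@np.diag([1,-1,-1.])
    print("shift",(O.T@(np.array([x,y,z])-T)).round(1),"turn",np.degrees(Ro.from_matrix(O.T@D).as_rotvec()).round(2))
E
python3 -c "
from h import *
go(420,-200,300,5); go(625.5,120,290,-10.4)"
```

```text
shift [ 330.6 -222.6  -68.9] turn [-0.06  0.   14.24]
shift [ 630.1 -457.   -58.7] turn [-6.000e-02  1.000e-02  2.964e+01]
```

```bash
python3 -m inch '[[0,[20,-15,-40],[0,0,2]],[0,[55,-40,-65],[0,0,4]],[0,[95,-65,-69],[0,0,6]],[0,[135,-92,-69],[0,0,8]],[0,[175,-119,-69],[0,0,10]],[0,[215,-146,-69],[0,0,12]],[0,[255,-173,-69],[0,0,14]],[0,[295,-200,-69],[0,0,14]]]'; python3 -c "
from h import *
go(625.5,120,290,-10.4)"
```

```text
clock: 0.9
tcp_pos: [0.3946, -0.2314, 0.3003]
orientation: [[0.996, 0.09, -0.0], [0.09, -0.996, 0.0], [-0.0, -0.0, -1.0]]
ft_force: [0.4, -1.2, -0.1]
finger_gap: 0.998
grasp_force: 0.0
shift [ 261.6 -329.2   10.3] turn [-0.    0.   15.56]
```

```bash
python3 -m inch '[[0,[30,-36,0],[0,0,2]],[0,[60,-73,0],[0,0,4]],[0,[90,-110,2],[0,0,6]],[0,[120,-147,4],[0,0,8]],[0,[150,-184,6],[0,0,10]],[0,[180,-221,8],[0,0,12]],[0,[210,-258,10],[0,0,14]],[0,[240,-295,10],[0,0,15.6]]]';python3 -m inch '[[0,[22,-34,0],[0,0,0]],[0,[22,-34,0],[0,0,0]],[0,[22,-34,0],[0,0,0]]]'; python3 -c "
from h import *
go(625.5,120,230,-10.4)
go(625.5,120,171,-10.4)
p,d=capture('side');q,e=capture('top')
cv2.imwrite('pics/s1.png',np.hstack([cv2.resize(p[120:320,180:330],None,fx=2.6,fy=2.6),cv2.resize(q[60:260,150:300],None,fx=2.6,fy=2.6)])[:,:,::-1])"
```

```text
clock: 1.7
tcp_pos: [0.6065, 0.0844, 0.2897]
orientation: [[0.983, -0.181, -0.001], [-0.181, -0.983, -0.0], [-0.001, 0.0, -1.0]]
ft_force: [0.8, -0.9, -0.0]
finger_gap: 0.999
grasp_force: 0.0
clock: 2.0
tcp_pos: [0.6335, 0.1123, 0.2893]
orientation: [[0.984, -0.179, -0.002], [-0.179, -0.984, -0.0], [-0.001, 0.001, -1.0]]
ft_force: [-0.1, -0.4, 0.4]
finger_gap: 1.002
grasp_force: 0.0
shift [-9.1 -6.2 59.3] turn [0.04 0.09 0.1 ]
shift [ -9.1  -6.3 118.3] turn [0.04 0.09 0.1 ]
```

View pics/s1.png

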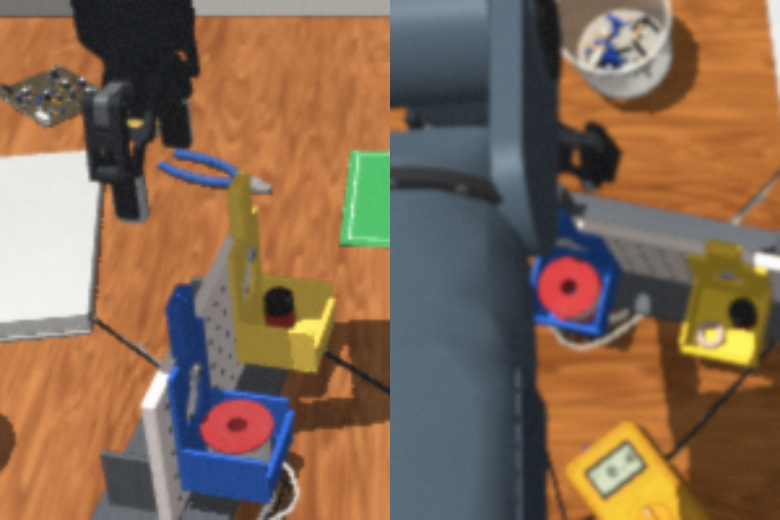

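The side half shows the open gripper over the tab, fingers at about (130,205) in the crop and the tab top at (183,290). The arm hides the tab in the top half. I'll correct sideways, come down and check from the side.

```bash
python3 -m inch '[[0,[-9,-6,15],[0,0,0]],[0,[-9,-6,45],[0,0,0]],[0,[-9,-6,59],[0,0,0]],[0,[-9,-6,59],[0,0,0]],[0,[-9,-6,59],[0,0,0]]]'; python3 -c "
from h import *
go(625.5,120,171,-10.4)
p,d=capture('side')
cv2.imwrite('pics/s2.png',cv2.resize(p[140:320,180:330],None,fx=3.3,fy=3.3)[:,:,::-1])
W=cloud('side',p,d)*1000
b=mask(p,'blue')&(W[...,2]>205)&(W[...,2]<218)&(W[...,0]>600)&(W[...,0]<650)&(W[...,1]>90)&(W[...,1]<150)
print(b.sum(),np.percentile(W[b],[2,50,98],axis=0).round())"
```

```text
clock: 2.6
tcp_pos: [0.6262, 0.1189, 0.2323]
orientation: [[0.984, -0.181, 0.001], [-0.181, -0.984, 0.0], [0.001, -0.0, -1.0]]
ft_force: [-0.9, -0.5, 0.7]
finger_gap: 1.001
grasp_force: 0.0
shift [-1.  -0.9 61.3] turn [-0.01 -0.05 -0.  ]
66 [[619. 111. 206.]
 [625. 126. 209.]
 [631. 137. 211.]]
```

View pics/s2.png

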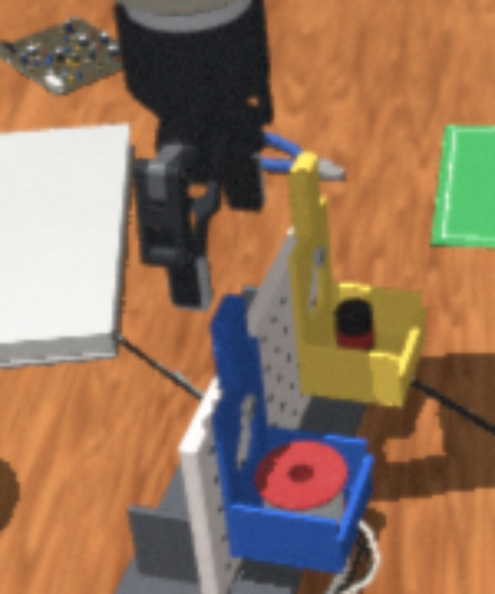

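```bash
python3 -c "
from h import *
c=calibration('side');A=np.array(c['attitude']);K=np.array(c['mtx'])
def pr(P):
    v=K@(A.T@(np.array(P)/1000-c['origin']));v=v[:2]/v[2];return v,((v-[180,140])*3.3).round()
for P in [(626,119,232),(634,162,245),(618,76,245),(625,118,210),(634,157,149)]: print(P,*pr(P))
p,d=capture('side');W=cloud('side',p,d)*1000
m=(p.max(2)<130)&(W[...,2]>222)&(W[...,2]<262)&(W[...,0]>560)&(W[...,0]<700)&(W[...,1]>40)&(W[...,1]<220)
q=W[m];print(len(q),np.percentile(q,[2,50,98],axis=0).round())
print(q[q[:,2]<255][::6].round())
"
```

```text
(626, 119, 232) [247.70065679 222.94285083] [223. 274.]
(634, 162, 245) [238.91813126 232.19994866] [194. 304.]
(618, 76, 245) [254.47106917 203.76630631] [246. 210.]
(625, 118, 210) [249.45785299 231.7470634 ] [229. 303.]
(634, 157, 149) [244.89872313 269.63977638] [214. 428.]
135 [[608.  74. 247.]
 [625.  78. 256.]
 [642. 175. 262.]]
[[630.  74. 254.]
 [614.  77. 255.]
 [620.  79. 253.]
 [609.  75. 251.]
 [619.  76. 249.]
 [623.  76. 247.]
 [610.  79. 249.]
 [640. 172. 254.]
 [628. 170. 252.]
 [633. 166. 247.]]
```

```bash
python3 -m inch '[[0,[-1,-3,30],[0,0,0]],[0,[-1,-3,60],[0,0,0]],[0,[-1,-3,60],[0,0,0]],[0,[-1,-3,60],[0,0,0]]]'; python3 -m inch '[[0.4,[0,0,0],[0,0,0]],[0.4,[0,0,0],[0,0,0]],[0.4,[0,0,0],[0,0,0]],[0.4,[0,0,0],[0,0,0]],[0.4,[0,0,0],[0,0,0]]]' 30; python3 -c "
from h import *
p,d=capture('side')
cv2.imwrite('pics/s3.png',cv2.resize(p[140:320,180:330],None,fx=3.3,fy=3.3)[:,:,::-1])"
```

```text
clock: 3.1
tcp_pos: [0.626, 0.1226, 0.1726]
orientation: [[0.984, -0.18, 0.001], [-0.18, -0.984, 0.0], [0.001, -0.0, -1.0]]
ft_force: [0.7, 0.3, 0.5]
finger_gap: 1.002
grasp_force: 0.0
clock: 3.6
tcp_pos: [0.6255, 0.1226, 0.1716]
orientation: [[0.984, -0.18, 0.0], [-0.18, -0.984, 0.0], [0.0, -0.0, -1.0]]
ft_force: [0.0, 0.2, -0.3]
finger_gap: 0.597
grasp_force: 0.0
```

View pics/s3.png

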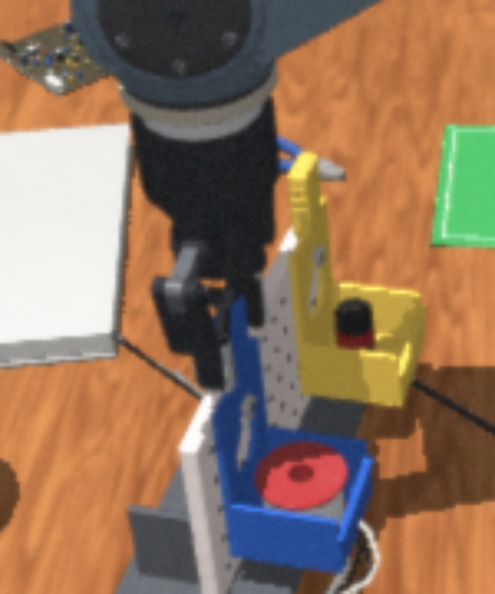

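The crop shows the tab (240,330) between the fingers, with the near finger at (212,370). I'll close in small steps and watch the lateral force.

```bash
python3 -m inch '[[0.55,[0,0,0],[0,0,0]],[0.55,[0,0,0],[0,0,0]],[0.58,[0,0,0],[0,0,0]],[0.58,[0,0,0],[0,0,0]]]' 25;  python3 -m inch '[[0.61,[0,0,0],[0,0,0]],[0.61,[0,0,0],[0,0,0]]]' 25;  python3 -m inch '[[0.63,[0,0,0],[0,0,0]],[0.63,[0,0,0],[0,0,0]]]' 25
```

```text
clock: 4.05
tcp_pos: [0.6255, 0.1226, 0.1713]
orientation: [[0.984, -0.18, -0.0], [-0.18, -0.984, -0.0], [-0.0, 0.0, -1.0]]
ft_force: [0.1, -0.4, 0.4]
finger_gap: 0.422
grasp_force: 0.0
clock: 4.25
tcp_pos: [0.6255, 0.1226, 0.1713]
orientation: [[0.984, -0.18, -0.0], [-0.18, -0.984, 0.0], [-0.0, 0.0, -1.0]]
ft_force: [0.5, 0.3, -0.6]
finger_gap: 0.39
grasp_force: 0.0
clock: 4.45
tcp_pos: [0.6255, 0.1226, 0.1713]
orientation: [[0.984, -0.18, -0.0], [-0.18, -0.984, -0.0], [0.0, 0.0, -1.0]]
ft_force: [0.2, -1.1, -0.2]
finger_gap: 0.373
grasp_force: 0.2
```

Nothing touched down to a 31.7 mm opening, so the tool is centred within about 1 mm. I'll grip, then lift.

```bash
python3 -m inch '[[1,[0,0,0],[0,0,0]],[1,[0,0,0],[0,0,0]],[1,[0,0,0],[0,0,0]],[1,[0,0,0],[0,0,0]]]' 80;  python3 -m inch '[[1,[0,0,-5],[0,0,0]],[1,[0,0,-10],[0,0,0]],[1,[0,0,-15],[0,0,0]],[1,[0,0,-20],[0,0,0]],[1,[0,0,-26],[0,0,0]],[1,[0,0,-32],[0,0,0]],[1,[0,0,-32],[0,0,0]],[1,[0,0,-32],[0,0,0]]]' 80
python3 -c "
from h import *
p,d=capture('side')
cv2.imwrite('pics/s4.png',cv2.resize(p[140:320,180:330],None,fx=3.3,fy=3.3)[:,:,::-1])"
```

```text
clock: 4.85
tcp_pos: [0.6255, 0.1226, 0.1715]
orientation: [[0.984, -0.18, 0.0], [-0.18, -0.984, -0.0], [0.0, 0.0, -1.0]]
ft_force: [0.4, -0.3, 2.8]
finger_gap: 0.338
grasp_force: 78.5
clock: 5.65
tcp_pos: [0.6254, 0.1226, 0.2034]
orientation: [[0.984, -0.18, 0.0], [-0.18, -0.984, 0.0], [0.0, -0.0, -1.0]]
ft_force: [-0.4, -0.2, -2.7]
finger_gap: 0.334
grasp_force: 79.0
```

View pics/s4.png

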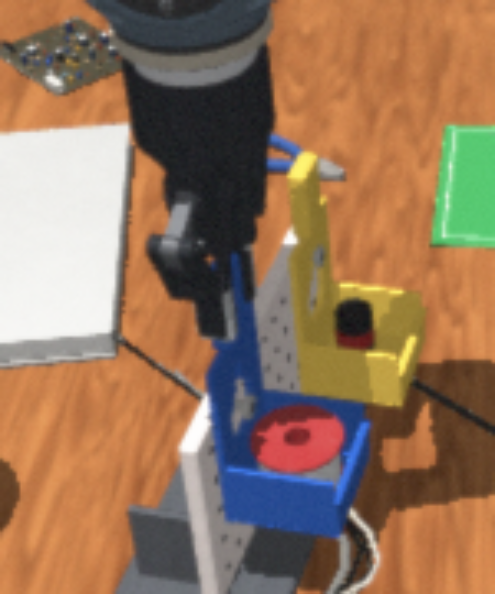

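The bin hangs in the grip 32 mm up (front wall at (285,500)) and its weight reads 2.7 N. Now I'll draw it along -x.

```bash
python3 -m inch '[[1,[-4,0,0],[0,0,0]],[1,[-8,0,0],[0,0,0]],[1,[-12,0,0],[0,0,0]],[1,[-12,0,0],[0,0,0]]]';python3 -m inch '[[1,[-6,0,0],[0,0,0]],[1,[-12,0,0],[0,0,0]],[1,[-18,0,0],[0,0,0]],[1,[-28,0,0],[0,0,0]],[1,[-38,0,0],[0,0,0]],[1,[-50,0,0],[0,0,0]],[1,[-50,0,0],[0,0,0]]]'
```

```text
clock: 6.1
tcp_pos: [0.6131, 0.1249, 0.2033]
orientation: [[0.984, -0.18, -0.0], [-0.18, -0.984, -0.0], [-0.0, 0.0, -1.0]]
ft_force: [-0.4, 0.4, -2.5]
finger_gap: 0.34
grasp_force: 78.9
clock: 6.8
tcp_pos: [0.5631, 0.1341, 0.2034]
orientation: [[0.984, -0.179, -0.001], [-0.179, -0.984, 0.0], [-0.001, 0.0, -1.0]]
ft_force: [0.9, -0.2, -1.9]
finger_gap: 0.342
grasp_force: 79.0
```

```bash
python3 -m inch '[[1,[-15,0,-20],[0,0,0]],[1,[-30,0,-45],[0,0,0]],[1,[-50,0,-70],[0,0,0]],[1,[-75,0,-87],[0,0,0]],[1,[-100,0,-87],[0,0,0]],[1,[-120,0,-87],[0,0,0]],[1,[-130,0,-87],[0,0,0]],[1,[-130,0,-87],[0,0,0]]]'; python3 -c "
from h import *
go(470.5,-301,290,-2)"
```

```text
clock: 7.6
tcp_pos: [0.4362, 0.1573, 0.2906]
orientation: [[0.984, -0.179, 0.001], [-0.179, -0.984, 0.0], [0.001, -0.0, -1.0]]
ft_force: [0.1, 0.1, -2.8]
finger_gap: 0.335
grasp_force: 79.6
shift [115.9 444.7   0.5] turn [-0.01 -0.03 -8.33]
```

```bash
python3 -m inch '[[1,[5,20,0],[0,0,-1]],[1,[13,50,0],[0,0,-2]],[1,[22,85,0],[0,0,-3]],[1,[31,120,0],[0,0,-4]],[1,[41,155,0],[0,0,-5]],[1,[50,190,0],[0,0,-6]],[1,[59,225,0],[0,0,-7]],[1,[68,260,0],[0,0,-8]]]'; python3 -c "
from h import *
go(470.5,-301,290,-2)"
```

```text
clock: 8.4
tcp_pos: [0.4574, -0.1131, 0.2903]
orientation: [[0.999, -0.041, 0.0], [-0.041, -0.999, -0.0], [0.0, 0.0, -1.0]]
ft_force: [0.1, -0.1, -2.0]
finger_gap: 0.344
grasp_force: 79.9
shift [ 20.8 187.2   0.3] turn [ 0.01 -0.03 -0.35]
```

```bash
python3 -m inch '[[1,[4,35,0],[0,0,0]],[1,[8,70,0],[0,0,0]],[1,[12,105,0],[0,0,0]],[1,[16,135,0],[0,0,0]],[1,[19,160,0],[0,0,0]],[1,[20,175,0],[0,0,0]],[1,[20,181,0],[0,0,0]],[1,[20,181,0],[0,0,0]]]'; python3 -m inch '[[1,[0,0,20],[0,0,0]],[1,[0,0,50],[0,0,0]],[1,[0,0,80],[0,0,0]],[1,[0,0,100],[0,0,0]],[1,[0,0,110],[0,0,0]],[1,[0,0,110],[0,0,0]],[1,[0,0,110],[0,0,0]]]'; python3 -c "
from h import *
go(470.5,-301,134.5,-2)
p,d=capture('side')
cv2.imwrite('pics/s5.png',cv2.resize(p[100:250,260:430],None,fx=3.3,fy=3.3)[:,:,::-1])
W=cloud('side',p,d)*1000
m=mask(p,'blue')&(W[...,1]<-200)&(W[...,1]>-400)&(W[...,2]<120)&(W[...,2]>5);q=W[m];print(np.percentile(q,[1,50,99],axis=0).round())"
```

```text
clock: 9.2
tcp_pos: [0.4693, -0.2928, 0.29]
orientation: [[0.999, -0.042, -0.0], [-0.042, -0.999, 0.0], [-0.0, -0.0, -1.0]]
ft_force: [-0.8, 0.6, -2.1]
finger_gap: 0.335
grasp_force: 80.0
clock: 9.9
tcp_pos: [0.4698, -0.2924, 0.1813]
orientation: [[0.999, -0.041, 0.001], [-0.041, -0.999, -0.001], [0.001, 0.001, -1.0]]
ft_force: [0.1, -0.1, -1.8]
finger_gap: 0.341
grasp_force: 79.8
shift [ 1.   8.5 46.8] turn [ 0.04 -0.06 -0.33]
[[ 403. -374.    6.]
 [ 451. -258.   71.]
 [ 727. -251.  104.]]
```

View pics/s5.png

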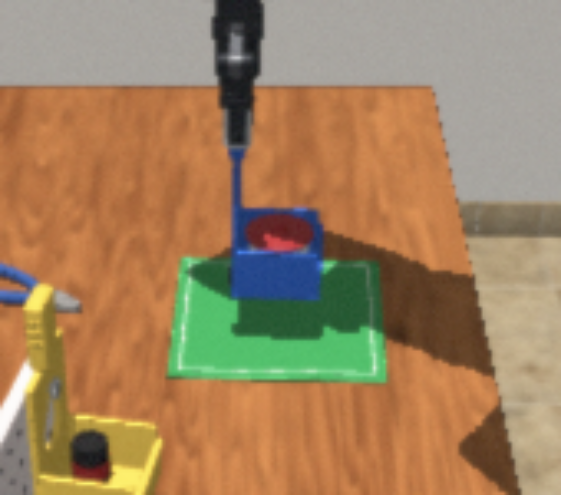

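The bin is upright in the grip at (278,260), about 45 mm over the mat (mat corners roughly (180,258) to (385,380)). Next I'll centre it and lower until contact.

```bash
python3 -m inch '[[1,[1,8,10],[0,0,0]],[1,[1,8,25],[0,0,0]],[1,[1,8,38],[0,0,0]],[1,[1,8,42],[0,0,0]],[1,[1,8,42],[0,0,0]],[1,[1,8,42],[0,0,0]]]'; python3 -m inch '[[1,[0,0,1],[0,0,0]],[1,[0,0,2],[0,0,0]],[1,[0,0,3],[0,0,0]],[1,[0,0,3],[0,0,0]]]'
```

```text
clock: 10.55
tcp_pos: [0.4702, -0.3008, 0.1387]
orientation: [[0.999, -0.041, 0.0], [-0.041, -0.999, -0.0], [0.0, 0.0, -1.0]]
ft_force: [-0.4, 0.9, -1.4]
finger_gap: 0.335
grasp_force: 79.9
clock: 10.95
tcp_pos: [0.4699, -0.3005, 0.1353]
orientation: [[0.999, -0.041, -0.0], [-0.041, -0.999, 0.0], [-0.0, -0.0, -1.0]]
ft_force: [0.1, -0.1, -1.9]
finger_gap: 0.342
grasp_force: 79.9
```

```bash
python3 -m inch '[[1,[0,0,0.7],[0,0,0]],[1,[0,0,0.7],[0,0,0]]]'; python3 -m inch '[[1,[0,0,0.7],[0,0,0]],[1,[0,0,0.7],[0,0,0]]]';
```

```text
clock: 11.15
tcp_pos: [0.4701, -0.3007, 0.1349]
orientation: [[0.999, -0.041, 0.0], [-0.041, -0.999, -0.0], [0.0, 0.0, -1.0]]
ft_force: [1.0, -0.2, 1.1]
finger_gap: 0.338
grasp_force: 80.3
clock: 11.35
tcp_pos: [0.4703, -0.3008, 0.1348]
orientation: [[0.999, -0.041, 0.001], [-0.041, -0.999, -0.001], [0.001, 0.001, -1.0]]
ft_force: [-1.1, 0.1, 8.8]
finger_gap: 0.344
grasp_force: 81.2
```

The force has turned upward, so the bin is standing on the mat. I'll ease off, open slowly and retreat.

```bash
python3 -m inch '[[1,[0,0,-0.7],[0,0,0]],[0.62,[0,0,-0.7],[0,0,0]],[0.58,[0,0,-0.7],[0,0,0]],[0.5,[0,0,-0.7],[0,0,0]],[0.35,[0,0,-0.7],[0,0,0]],[0.35,[0,0,-0.7],[0,0,0]],[0.35,[0,0,-0.7],[0,0,0]],[0.35,[0,0,-0.7],[0,0,0]]]' 20; python3 -m inch '[[0.35,[0,0,-10],[0,0,0]],[0.35,[0,0,-30],[0,0,0]],[0.35,[0,0,-60],[0,0,0]],[0.35,[0,0,-100],[0,0,0]],[0.35,[0,0,-140],[0,0,0]],[0.35,[0,0,-150],[0,0,0]],[0.35,[0,0,-150],[0,0,0]]]'; python3 -c "
from h import *
p,d=capture('side');q,e=capture('top')
cv2.imwrite('pics/s6.png',np.hstack([cv2.resize(p[120:330,200:400],None,fx=2,fy=2),cv2.resize(q[100:310,190:390],None,fx=2,fy=2)])[:,:,::-1])
W=cloud('side',p,d)*1000
m=mask(p,'blue')&(W[...,1]<-200)&(W[...,1]>-400)&(W[...,0]<520)&(W[...,2]>5);r=W[m]
print(np.percentile(r,[1,50,99],axis=0).round()); t=r[(r[:,2]>35)&(r[:,2]<46)]; print(t.min(0),t.max(0))"
```

```text
clock: 12.15
tcp_pos: [0.4699, -0.3006, 0.1346]
orientation: [[0.999, -0.041, -0.0], [-0.041, -0.999, 0.0], [-0.0, -0.0, -1.0]]
ft_force: [0.0, -0.2, -1.0]
finger_gap: 0.652
grasp_force: 0.0
clock: 12.85
tcp_pos: [0.4703, -0.3009, 0.2866]
orientation: [[0.999, -0.041, 0.003], [-0.041, -0.999, -0.002], [0.003, 0.002, -1.0]]
ft_force: [0.7, 0.4, -1.1]
finger_gap: 0.653
grasp_force: 0.0
[[ 403. -336.    7.]
 [ 453. -266.   37.]
 [ 475. -259.  174.]]
[ 402.60101597 -337.62407163   35.09043392] [ 472.28032721 -258.45342746   45.98333762]
```

View pics/s6.png

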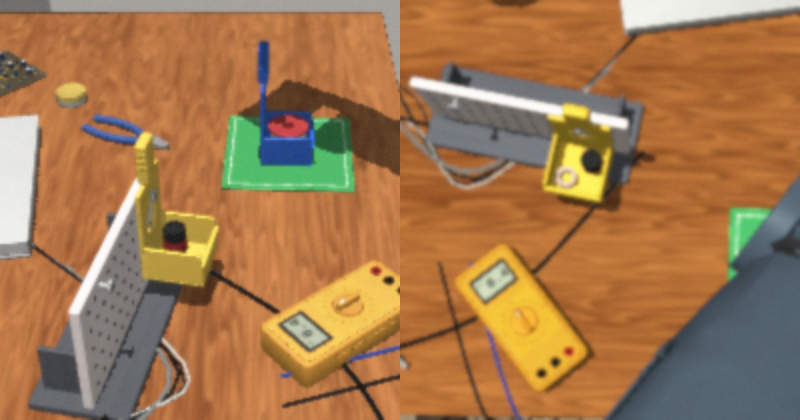

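The blue bin stands upright mid-mat at (288,140), centre about (437,-299) mm against a mat centre of (437,-300) mm. The yellow bin still hangs at (175,240), and the gripper is clear.

```bash
python3 -c "
from bench import ctrl
print(ctrl.finish_job())"
```

```text
the job is handed in; nothing more can be done
None
```

The blue bin is off its screw and standing upright in the middle of the green mat (within about 2 mm of centre by the side camera), the yellow bin still hangs in place, and the job was handed in at about 13 s.

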